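# Covered scoop to grinding bowl

### The job

Carry the covered steel scoop to the grinding bowl with its loose lid held shut between the fingers, and only once it is close beside the bowl slide the lid fully aside. Then tip the steel ball out of the scoop into the bowl without touching the ball, and stand the scoop upright on the bench again beside the bowl, not touching it.

Things in the scene. Friction and masses are not known exactly. Their poses are not given: they have to be found in the camera images.
- scoop_mid (a point): Sizes in mm. Centre of the covered scoop: loose steel box 110 long (x), 50 wide (y; foot 80), 48 high, 0.36 to 0.5 kg, handle on top; not the longer open scoop. Point 26 above its underside. x runs from mouth (-x end, lip 55 away, 20 above the underside) to back, z up. Floor rises 8 degrees to the mouth: level, the ball stays at the back; mouth down 25 to 40 degrees it rolls out.
- lid_grip (a point): Sizes in mm. Where to pinch the scoop handle: 84 above its underside; axes as the scoop. Two upright tabs back to back along y, together 12 thick across x (-6 to 6), free from 59 to 103 above the underside: the lid's tab (-x side) and the fixed tab. Point moves with the lid: on the centre in x, y -20 when shut, +25 when open; the fixed tab spans both. A firm pinch locks the lid.
- lid (a joint): Sizes in mm. Travel of the scoop's lid in m: 0 shut, 0.045 fully aside (to the scoop's +y). Covers top and mouth; captive, slides freely (0.3 N), no spring. Its tab has a stop out to x -16, its face 14 in +y from lid_grip, 52 to 98 above the underside: with the scoop standing and the pinch eased to some 20 wide, fingers moved in +y push it and the lid aside. Pushed past the end, the scoop tilts.
- bowl_in (a point): Sizes in mm. Grinding bowl: round, open, straight-sided steel bowl fixed to the bench, 120 outside diameter (flange 132 at the base), 50 high, wall 5. Point: centre of its inner floor, 6 above the bench. z up.
- ball_center (a point): Sizes in mm. Centre of a steel grinding ball, 24 in diameter, 56 g. It starts inside the covered scoop, at the back, hidden by the lid, and rolls freely.
Things that resemble listed ones, but are neither listed nor needed, are in the scene too. What is shaped like the part that bears scoop_mid but orange is not meant.

How it is judged:
By the outcome, as a careful person would: the job done as asked, in the order asked, and still so for the second after the job is handed in, with the robot touching nothing.
It also fails if it takes over 64 s, if anything falls off the work surface, if the arm or the gripper's body presses on something with over 40 N, if the wrist force passes 120 N, or if a joint passes its speed limit or range.

### The arm

A 6-joint arm with a two-finger parallel gripper is mounted at the origin on the work surface. World frame = base frame: x ahead of the robot, y to its left, z up, the work surface at z = 0. Lengths are in m, angles in rad, forces in N, time in s.
With the tool pointing down it reaches from about 0.325 to 0.9 m from the base axis. Payload 6.1 kg.
Tool frame: the origin (TCP) lies on the centre line of the jaws, within the pads' length; the fingertips stand manip.tip_reach ahead of it and the grasp point (between the pads) lies 6 mm ahead of it (manip.tip_reach is the distance from the TCP to the fingertips, in m); z points along the fingers, y is the line along which they close (so a half turn about z gives the same grasp; the last joint's range is limited). The gripper opens to 85 mm and grips with 20 to 120 N. Pads are 22 mm wide; open, the fingers measure 114 mm over their backs; the gripper's body (76 mm by 85 mm) begins 54 mm behind the grasp point. The pads swing forward as they close: fully open they stand 13 mm farther back than shut.
Start: joints at [1.194, 0.22, 1.526, -0, 1.395, -0.126], TCP at [0.155, 0.605, 0.256] pointing down, gripper open.
Joint ranges: [-2.98, 2.98], [-0.91, 2.08], [0.09, 2.57], [-1.24, 4.39], [0.2, 2.65], [-2.68, 2.68]. Speed limits (rad/s): [2.57, 2.57, 3.01, 3.14, 3.14, 3.14].

### API

Orientations are given as a rotation vector (axis times angle).
In Python, from cell import sensors, camera, finish_job, search_frame, manip gives the robot as it stands.
- The arm moves only by the tool carry_out, never from a script. Its argument "increments" is text: rows parted by semicolons, each of 7 numbers parted by spaces: the shift along the tool's x, y, z in m, then the turn, a rotation vector about the tool's x, y, z in rad, then the opening, from 0 (shut) to 1 (fully open). A call has 1 to 5 rows; each row shifts and turns the commanded pose from where the row before left it, along the tool's axes as they then stand; what a row does not reach is not made up. A row lasts 1/10 s, in which the tool goes at most 50 mm and 8.59 degrees, less where a joint would pass 70% of its speed; a pose out of reach is approached as far as the arm can. A call with a gripper value outside its range is refused whole. The fingers move at their own pace and stop on an object; "force" is the grip in N (left out, the last holds). Time passes only in rows, so rows that do not move let the fingers close. It gives the time, the measured TCP pose, the force, the opening and the grip force at its end, in the units of the state.
- sensors.state(): the state, without advancing time (a new reading comes with each control period).
- camera(name): name is "side" or "top"; returns a dict with "color" (400x640x3 uint8, red, green, blue), "fx", "fy", "cx", "cy" (pixels), "world_from_camera" (4x4, takes a point from camera to world coordinates). Camera axes: x right, y up, looking along -z (the intrinsics and any distortion apply to the point x, -y, -z); pixel columns grow to the right and rows downward; lengths in m; the calibration is good to about 2 mm. A picture is of the moment at which its call begins. There is no depth.
- finish_job(): hands the job in; it is judged then, once.
Trained networks look in a picture, given as the dict that the camera call returned (one of the last four; its "shot" number tells which), for a name from the list of things; names that differ only in an ending like _2 or _b are one class to them, and where a whole thing is asked for, a point or a joint stands for the part that bears it (a point fixed in the world has none). Each returns a list of dicts, best first, with "confidence" (0 to 1); they miss things now and then, are a little off and sometimes report something else, mostly with a low value. They report only what shows in the picture. A call takes as long as a camera call. They do not tell look-alikes from the thing itself.
- search_frame(target, picture): "rect" ([left, top, right, bottom] as shares, 0 to 1, of the picture: columns of its width, rows of its height, round what is visible of it).
The state is a dict: "clock": time; "joint_positions": joint angles; "joint_vel": joint speeds; "tau": joint torques, N m; "ee_pos": TCP position; "ee_rot": TCP orientation; "ft_force": force on the tool from outside, world axes, zero at the start; "moment": the same for the moment, N m; "gripper_width": opening from 0.0 (shut) to 1.0 (fully open); "gripper_force": force on a finger pad.
Only numpy, scipy, OpenCV 4.12 (cv2) and the standard library are available. Lean on these libraries where they do the work, as an engineer would, in place of code of your own. Each camera call takes 0.05 s, during which the arm holds its last target. There are 200 camera calls.

## Working session

There is one attempt and no reset: what is moved stays moved. The work goes in short steps, Python scripts to look and compute and a tool call to move; the robot and the scene stay as the last step left them, time stands still between calls to the robot, and variables do not carry over. Pictures are saved under pics/ and viewed, at most 10 in all, crops included, and the job is handed in when it is done.

Besides the shell and the picture viewer there is one more tool, called by a JSON object that holds its "op" and its "data", one argument or row to a line. carry_out: Moves the arm, as the interface text tells. Its arguments: {"type":"object","properties":{"increments":{"type":"string"},"force":{"type":"number"}},"required":["increments"]}

```bash
mkdir -p pics; ls; python3 - <<'E'
from cell import sensors,camera,search_frame,manip
import cv2,numpy as np
s=sensors.state(); print(s['clock'],s['ee_pos'],s['ee_rot'],s['gripper_width'],manip.tip_reach)
for n in('top','side'):
    p=camera(n); cv2.imwrite(f'pics/{n}0.png',p['color'][...,::-1])
    print(n,p['fx'],p['fy'],p['cx'],p['cy'],[k for k in p if k!='color'],np.round(p['world_from_camera'],4).tolist())
    for t in('scoop_mid','lid_grip','lid','bowl_in'):
        print(t,[(np.round(np.array(r['rect'])*[640,400,640,400]).tolist(),round(r['confidence'],2)) for r in search_frame(t,p)])
E
```

```text
pics
0.0 [0.15489083 0.60490764 0.25517629] [-3.92789484e-01 -3.11643349e+00  3.05034733e-03] 1.0046176937430844 0.025
top 394.9048503375145 394.9048503375145 320.7294835285055 202.22514006653782 ['fx', 'fy', 'cx', 'cy', 'world_from_camera', 'shot'] [[-0.008, 0.9888, -0.149, 0.3007], [-0.9999, -0.0089, -0.0052, 0.0261], [-0.0065, 0.1489, 0.9888, 1.0922], [0.0, 0.0, 0.0, 1.0]]
scoop_mid [([238.0, 218.0, 282.0, 268.0], 0.97), ([219.0, 163.0, 258.0, 204.0], 0.64), ([163.0, 233.0, 212.0, 279.0], 0.58)]
lid_grip [([231.0, 174.0, 252.0, 204.0], 0.65), ([182.0, 237.0, 202.0, 280.0], 0.58)]
lid [([232.0, 177.0, 248.0, 206.0], 0.98), ([179.0, 254.0, 202.0, 282.0], 0.73), ([235.0, 219.0, 269.0, 250.0], 0.56)]
bowl_in [([413.0, 161.0, 462.0, 210.0], 0.8)]
side 410.70557858994425 410.70557858994425 319.6026712743673 200.94471584572636 ['fx', 'fy', 'cx', 'cy', 'world_from_camera', 'shot'] [[0.7375, 0.3077, -0.6011, -0.0898], [-0.6748, 0.3696, -0.6388, -0.5569], [0.0256, 0.8768, 0.4802, 0.5266], [0.0, 0.0, 0.0, 1.0]]
scoop_mid [([162.0, 157.0, 218.0, 206.0], 0.94), ([216.0, 177.0, 255.0, 229.0], 0.91), ([258.0, 151.0, 300.0, 204.0], 0.64)]
lid_grip [([258.0, 159.0, 294.0, 194.0], 0.72), ([164.0, 164.0, 210.0, 199.0], 0.68)]
lid [([258.0, 159.0, 298.0, 194.0], 0.95), ([416.0, 255.0, 492.0, 321.0], 0.73), ([165.0, 161.0, 195.0, 198.0], 0.63), ([233.0, 192.0, 256.0, 210.0], 0.6)]
bowl_in [([415.0, 257.0, 491.0, 321.0], 0.74)]
```

```bash
python3 - <<'E'
import cv2,numpy as np
t=cv2.imread('pics/top0.png');s=cv2.imread('pics/side0.png')
a=cv2.resize(t[150:300,140:340],(800,600),interpolation=cv2.INTER_CUBIC)
b=cv2.resize(s[130:250,140:320],(800,533),interpolation=cv2.INTER_CUBIC)
cv2.imwrite('pics/a.png',a);cv2.imwrite('pics/b.png',b)
E
```

```text
(no output)
```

View pics/side0.png

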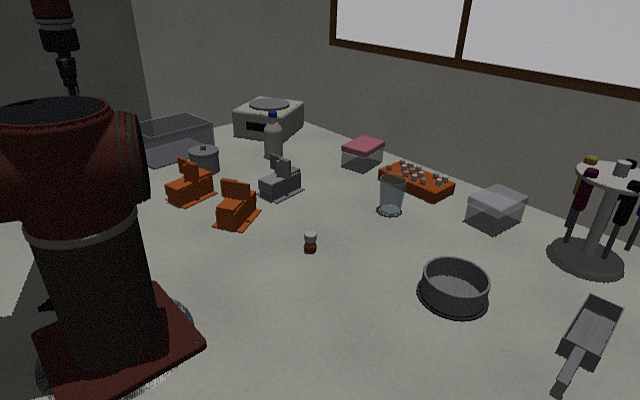

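View pics/a.png

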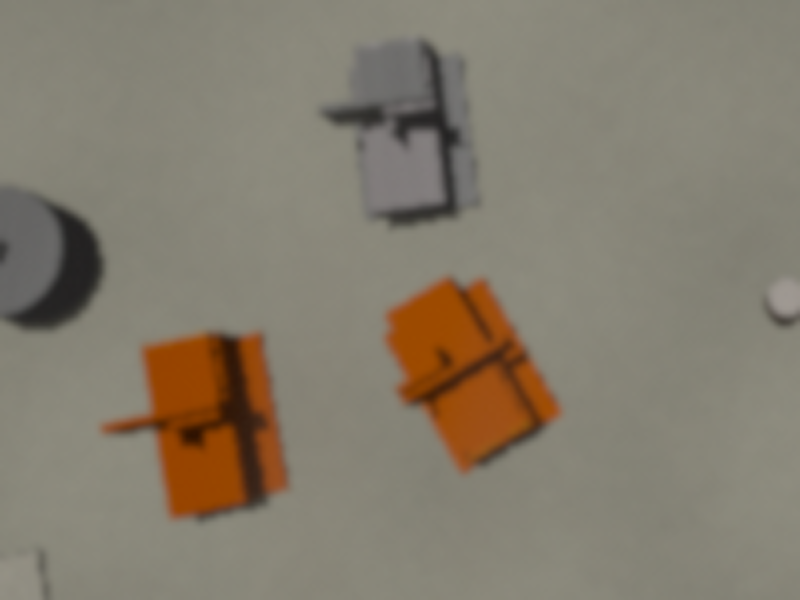

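View pics/b.png

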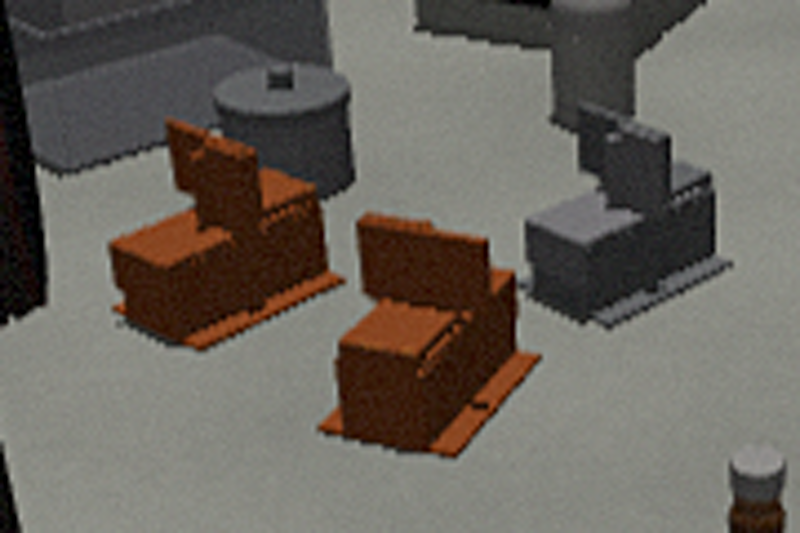

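The grey covered scoop is at top px ~(240,182), side px ~(280,180). The orange look-alikes are at top (188,256) and (260,243), and the longer open scoop is at side px (590,335). The grey covered one fits the description. Its lid tab and stop show on the near (world −x) side, so the mouth points to about −x. The bowl is at side px (453,288).

```bash
cat > h.py <<'E'
import numpy as np
from scipy.spatial.transform import Rotation as R
CAL={'top':(394.905,320.73,202.225),'side':(410.706,319.6,200.945)}
W={'top':np.array([[-0.008,0.9888,-0.149,0.3007],[-0.9999,-0.0089,-0.0052,0.0261],[-0.0065,0.1489,0.9888,1.0922]]),
'side':np.array([[0.7375,0.3077,-0.6011,-0.0898],[-0.6748,0.3696,-0.6388,-0.5569],[0.0256,0.8768,0.4802,0.5266]])}
def back(n,u,v,z):
    f,cx,cy=CAL[n]; d=W[n][:,:3]@[(u-cx)/f,-(v-cy)/f,-1]; o=W[n][:,3]
    return o+d*(z-o[2])/d[2]
def proj(n,P):
    f,cx,cy=CAL[n]; c=(np.asarray(P)-W[n][:,3])@W[n][:,:3]
    return np.stack([cx-f*c[...,0]/c[...,2],cy+f*c[...,1]/c[...,2]],-1)
E
python3 - <<'E'
from h import *
import cv2
from cell import camera
for l,u,v,z in[('UL',355,48,48),('UR',428,40,48),('LL',370,215,48),('LR',448,210,48),('footU',462,55,3),('footL',480,207,3),('tabL',320,110,103)]:
    print(l,np.round(back('top',140+u/4,150+v/4,z/1000),4))
print('bowl top',back('top',437.5,185.5,.05),back('side',455,275,.05),back('side',453,289+0,.025))
def fit(mouthsign):pass
for sc in(1,):
    c=np.mean([back('top',140+u/4,150+v/4,.048) for u,v in[(355,48),(428,40),(370,215),(448,210)]],0)
    d=back('top',140+355/4,150+48/4,.048)-back('top',140+370/4,150+215/4,.048)
    d2=back('top',140+462/4,150+55/4,.003)-back('top',140+480/4,150+207/4,.003)
    print(c,np.degrees(np.arctan2(d[1],d[0])),np.degrees(np.arctan2(d2[1],d2[0])))
t=cv2.imread('pics/top0.png');cv2.imwrite('pics/tb.png',cv2.resize(t[100:300,180:480],(800,533),interpolation=cv2.INTER_CUBIC))
E
```

```text
UL [0.5709 0.2809 0.048 ]
UR [0.576  0.2313 0.048 ]
LL [0.456  0.2678 0.048 ]
LR [0.459  0.2156 0.048 ]
footU [0.5768 0.2158 0.003 ]
footL [0.4677 0.2014 0.003 ]
tabL [0.5161 0.2888 0.103 ]
bowl top [ 0.50027755 -0.28181067  0.05      ] [ 0.50703405 -0.2922958   0.05      ] [ 0.49906832 -0.29816131  0.025     ]
[0.51549524 0.24887155 0.048     ] 6.512913267016565 7.515283581687634
```

View pics/top0.png

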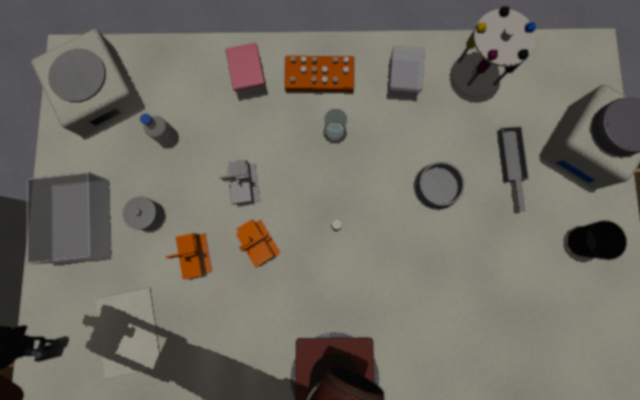

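```bash
python3 - <<'E'
from h import *
from scipy.optimize import least_squares
T=lambda u,v:(140+u/4,150+v/4)
S=lambda u,v:(140+u/4.444,130+v/4.444)
# model pts: (x,y,z) mm
C=[('top',(55,25,48),T(355,48)),('top',(55,-25,48),T(428,40)),('top',(-57,25,48),T(370,215)),('top',(-57,-25,48),T(448,210)),
('top',(55,-40,2),T(462,55)),('top',(-55,-40,2),T(480,207)),
('side',(-57,-25,48),S(585,243)),('side',(-57,25,48),S(527,217)),('side',(55,-25,48),S(715,172)),('side',(-55,-40,2),S(605,325)),('side',(55,-40,2),S(732,265))]
for names in(('top',),('side',),('top','side')):
    c=[k for k in C if k[0] in names]
    def pred(p,pt):
        a=p[2]; x,y,z=np.array(pt)/1000
        return [p[0]+x*np.cos(a)-y*np.sin(a),p[1]+x*np.sin(a)+y*np.cos(a),z]
    f=lambda p:np.concatenate([proj(n,pred(p,m))-q for n,m,q in c])
    r=least_squares(f,[.515,.25,.1],loss='soft_l1'); print(names,np.round(r.x,4),np.degrees(r.x[2]),np.round(f(r.x),1).tolist())
p=r.x
for m in[(-6,-31,103),(6,-31,103),(-6,36,103),(6,36,103),(-16,-6,98)]:
    a=(proj('top',pred(p,m))-[140,150])*4; b=(proj('side',pred(p,m))-[140,130])*4.444
    print(m,a.round(),b.round())
# bowl: fit rim edges
import cv2
for n,box in(('top',(413,161,462,210)),('side',(415,257,491,321))):
    th=np.linspace(0,2*np.pi,90)
    def ext(b):
        P=np.concatenate([np.stack([b[0]+r*np.cos(th),b[1]+r*np.sin(th),0*th+z],-1) for r,z in((.06,.05),(.066,.002))])
        q=proj(n,P); return np.r_[q.min(0),q.max(0)]-box
    r=least_squares(ext,[.5,-.285]); print(n,r.x,r.fun.round(1))
E
```

```text
('top',) [0.517  0.2489 0.125 ] 7.162078468463855 [0.1, 0.9, 0.1, 0.5, 0.5, -0.5, -0.5, -1.7, -0.0, 0.1, -0.3, 0.1]
('side',) [0.525  0.2548 0.1134] 6.497156165166745 [-0.3, 0.3, -0.1, 0.3, 0.1, 3.3, 0.2, -1.0, 0.1, -1.2]
('top', 'side') [0.5187 0.249  0.124 ] 7.106130127944116 [0.1, 0.2, 0.1, -0.2, 0.4, -1.2, -0.5, -2.3, -0.0, -0.5, -0.3, -0.5, -0.6, 1.8, -0.7, 1.8, -0.3, 4.5, -0.0, 0.6, -0.3, 0.1]
(-6, -31, 103) [431. 108.] [650. 141.]
(6, -31, 103) [429.  90.] [665. 135.]
(-6, 36, 103) [327. 122.] [571. 111.]
(6, 36, 103) [326. 104.] [585. 105.]
(-16, -6, 98) [396. 130.] [608. 142.]
top [ 0.5069194  -0.29033403] [-1.   0.3  1.  -0.3]
side [ 0.50595042 -0.29468741] [ 0.6 -0.7 -0.6  0.6]
```

```bash
cat >> h.py <<'E'
def rel(s,P,Rt):
    "shift (tool axes) and turn rotvec (tool axes) from current to target"
    R0=R.from_rotvec(s['ee_rot']); d=R0.inv().apply(np.array(P)-s['ee_pos']); return np.round(d,4),np.round((R0.inv()*Rt).as_rotvec(),4)
def down(yaw): # tool y = scoop x dir (yaw), tool z down
    y=np.array([np.cos(yaw),np.sin(yaw),0]);z=np.array([0,0,-1.]);return R.from_matrix(np.stack([np.cross(y,z),y,z],1))
E
python3 - <<'E'
from h import *
from cell import sensors
s=sensors.state(); print(R.from_rotvec(s['ee_rot']).as_matrix().round(3))
for k in(0,np.pi): print(rel(s,[.5206,.229,.2],down(.124+k)))
print(rel(s,[.5206,.229,.2],R.from_rotvec(s['ee_rot'])))
E
```

```text
[[-0.969  0.248 -0.   ]
 [ 0.248  0.969 -0.   ]
 [ 0.    -0.    -1.   ]]
(array([-0.4475, -0.2739,  0.0563]), array([-1.000e-04,  1.000e-04,  1.196e+00]))
(array([-0.4475, -0.2739,  0.0563]), array([-1.0000e-04, -1.0000e-04, -1.9456e+00]))
(array([-0.4475, -0.2739,  0.0563]), array([0., 0., 0.]))
```

{"op": "carry_out", "data": {
  "increments": "-0.036 -0.022 0 0 0 0 1; -0.036 -0.022 0 0 0 0 1; -0.036 -0.022 0 0 0 0 1; -0.036 -0.022 0 0 0 0 1; -0.036 -0.022 0 0 0 0 1"
}}

```text
clock: 1.0
ee_pos: [0.3031, 0.453, 0.2565]
ee_rot: [0.392, 3.117, 0.001]
ft_force: [0.0, -0.4, 0.1]
gripper_width: 0.998
gripper_force: 0.0
```

{"op": "carry_out", "data": {
  "increments": "-0.036 -0.022 0 0 0 0 1; -0.036 -0.022 0 0 0 0 1; -0.036 -0.022 0 0 0 0 1; -0.036 -0.022 0 0 0 0 1; -0.036 -0.022 0 0 0 0 1"
}}

```text
clock: 1.5
ee_pos: [0.4503, 0.3016, 0.2566]
ee_rot: [0.393, 3.116, 0.001]
ft_force: [-0.0, 0.4, -0.0]
gripper_width: 1.003
gripper_force: 0.0
```

{"op": "carry_out", "data": {
  "increments": "-0.036 -0.022 0 0 0 0 1; -0.036 -0.022 0 0 0 0 1; -0.016 -0.01 0 0 0 0 1; 0 0 0 0 0 0.14 1; 0 0 0 0 0 0.14 1"
}}

```text
clock: 2.0
ee_pos: [0.5214, 0.2283, 0.2562]
ee_rot: [-0.835, -3.028, -0.0]
ft_force: [-0.1, 0.3, -0.1]
gripper_width: 1.0
gripper_force: 0.0
```

{"op": "carry_out", "data": {
  "increments": "0 0 0 0 0 0.14 1; 0 0 0 0 0 0.14 1; 0 0 0 0 0 0.14 1; 0 0 0 0 0 0.14 1; 0 0 0 0 0 0.14 1"
}}

```text
clock: 2.5
ee_pos: [0.5207, 0.2294, 0.2563]
ee_rot: [-1.82, -2.56, -0.0]
ft_force: [0.2, 0.2, 0.4]
gripper_width: 1.0
gripper_force: 0.0
```

{"op": "carry_out", "data": {
  "increments": "0 0 0 0 0 0.14 1; 0 0 0 0 0 0.076 1; 0 0 0 0 0 0 1; 0 0 0 0 0 0 1"
}}

```text
clock: 2.9
ee_pos: [0.5209, 0.2291, 0.2563]
ee_rot: [-2.076, -2.357, 0.0]
ft_force: [0.4, -0.2, -0.6]
gripper_width: 0.997
gripper_force: 0.0
```

```bash
python3 - <<'E'
from h import *
from cell import sensors,camera
import cv2
s=sensors.state(); print(s['clock'],s['ee_pos'],rel(s,[.5206,.229,.16],down(.124)))
p=camera('side');cv2.imwrite('pics/s1.png',cv2.resize(p['color'][110:230,190:370,::-1],(800,533),interpolation=cv2.INTER_CUBIC))
E
```

```text
2.9 [0.52086203 0.22914721 0.25630087] (array([-0.0001, -0.0003,  0.0963]), array([-0.0001, -0.0001,  0.0026]))
```

View pics/s1.png

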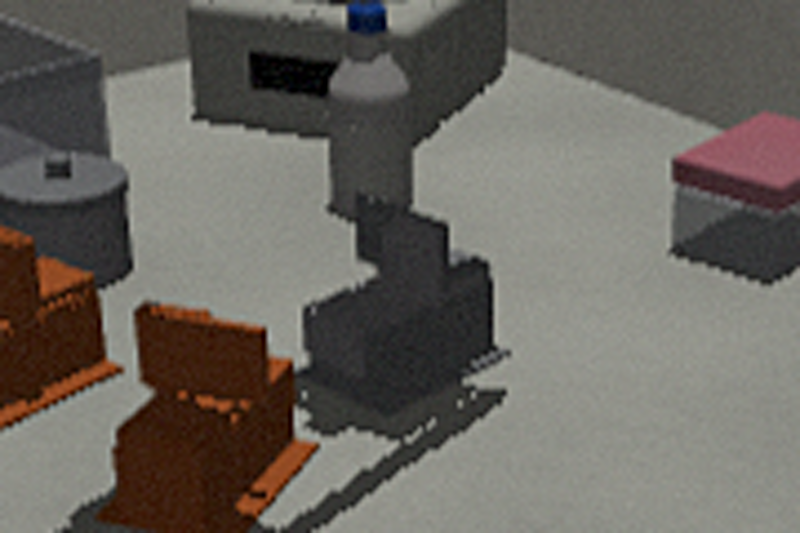

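The picture shows the steel scoop's tab at crop px (400,240), standing clear under the raised gripper. The gripper itself is above the crop.

{"op": "carry_out", "data": {
  "increments": "0 0 0.025 0 0 0 1; 0 0 0.025 0 0 0 1; 0 0 0.025 0 0 0 1; 0 0 0.025 0 0 0 1; 0 0 0.015 0 0 0 1"
}}

```text
clock: 3.45
ee_pos: [0.5199, 0.2286, 0.1391]
ee_rot: [-2.077, -2.355, 0.004]
ft_force: [0.0, 0.7, -0.8]
gripper_width: 1.001
gripper_force: 0.0
```

```bash
python3 - <<'E'
from h import *
from cell import sensors,camera
import cv2
s=sensors.state(); print(s['clock'],s['ee_pos'])
p=camera('side');a=cv2.resize(p['color'][110:210,240:330,::-1],(540,600),interpolation=cv2.INTER_CUBIC)
cv2.imwrite('pics/s2.png',a)
g=s['ee_pos']
for o in(-.0111,0,.0111): print((proj('side',g+[-.03,o,-.012])-[240,110])*6)
E
```

```text
3.45 [0.51993256 0.22859877 0.13909148]
[227.03786452 273.50493357]
[211.03057522 265.65553567]
[195.2396485  257.91223418]
```

View pics/s2.png

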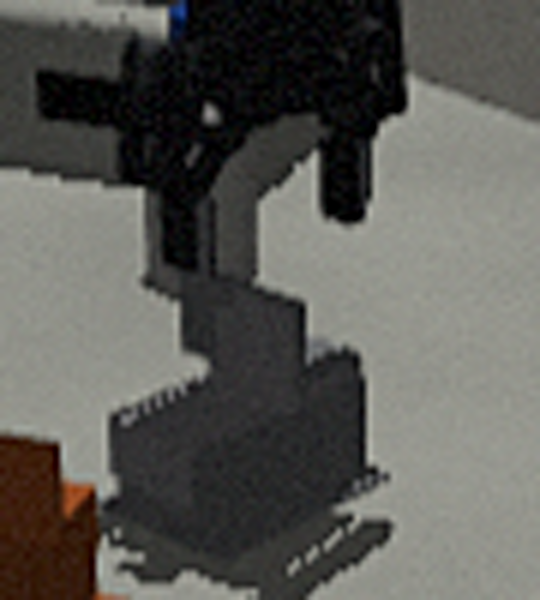

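{"op": "carry_out", "data": {
  "increments": "0 0 0.02 0 0 0 1; 0 0 0.02 0 0 0 1; 0 0 0.008 0 0 0 1; 0 0 0 0 0 0 0.6; 0 0 0 0 0 0 0.4",
  "force": 30
}}

```text
clock: 4.0
ee_pos: [0.5218, 0.229, 0.0944]
ee_rot: [2.079, 2.355, 0.002]
ft_force: [-0.3, 0.6, 0.2]
gripper_width: 0.695
gripper_force: 0.0
```

{"op": "carry_out", "data": {
  "increments": "0 0 0 0 0 0 0.3; 0 0 0 0 0 0 0.2; 0 0 0 0 0 0 0.1; 0 0 0 0 0 0 0.05; 0 0 0 0 0 0 0"
}}

```text
clock: 4.5
ee_pos: [0.522, 0.229, 0.0943]
ee_rot: [2.079, 2.354, 0.003]
ft_force: [2.1, -0.5, 5.2]
gripper_width: 0.127
gripper_force: 31.8
```

{"op": "carry_out", "data": {
  "increments": "0 0 0 0 0 0 0; 0 0 0 0 0 0 0; 0 0 0 0 0 0 0",
  "force": 80
}}

```text
clock: 4.8
ee_pos: [0.5223, 0.229, 0.0946]
ee_rot: [2.079, 2.354, 0.003]
ft_force: [1.3, -1.0, 5.4]
gripper_width: 0.106
gripper_force: 81.8
```

{"op": "carry_out", "data": {
  "increments": "0 0 -0.005 0 0 0 0; 0 0 -0.015 0 0 0 0; 0 0 -0.02 0 0 0 0; 0 0 -0.025 0 0 0 0; 0 0 -0.015 0 0 0 0"
}}

```text
clock: 5.3
ee_pos: [0.5212, 0.229, 0.1752]
ee_rot: [2.079, 2.355, 0.001]
ft_force: [0.4, 0.3, -4.8]
gripper_width: 0.109
gripper_force: 79.2
```

{"op": "carry_out", "data": {
  "increments": "0 0 0 0 0 0.06 0; 0 0 0 0 0 0.064 0; -0.01 0 0 0 0 0 0; -0.02 0 0 0 0 0 0; -0.025 0 0 0 0 0 0"
}}

```text
clock: 5.8
ee_pos: [0.5204, 0.1732, 0.1728]
ee_rot: [-2.217, -2.225, 0.002]
ft_force: [-0.8, -0.3, -5.0]
gripper_width: 0.107
gripper_force: 79.2
```

```bash
python3 - <<'E'
from h import *
from cell import sensors,camera
import cv2
s=sensors.state(); print(s['clock'],s['ee_pos'],s['ft_force'],s['moment'],rel(s,[.58,-.31,.165],down(0)))
p=camera('side');cv2.imwrite('pics/s3.png',p['color'][40:260,150:550,::-1])
E
```

```text
5.8 [0.52039644 0.17317589 0.1728446 ] [-0.84839014 -0.27253892 -4.98695578] [-0.10621893 -0.01271018 -0.00488177] (array([-0.4834,  0.058 ,  0.0079]), array([-0.0013,  0.0003,  0.0034]))
```

View pics/s3.png

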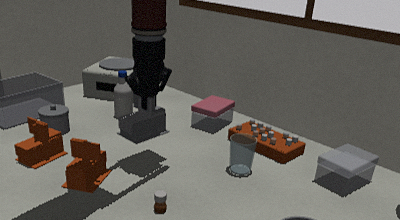

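The scoop hangs level in the gripper at crop px (145,120), with its lid shut. The glass at (240,155) is to be passed on the near side.

{"op": "carry_out", "data": {
  "increments": "-0.032 0 0 0 0 0 0; -0.035 0 0 0 0 0 0; -0.035 0 0 0 0 0 0; -0.035 0 0 0 0 0 0; -0.035 0 0 0 0 0 0"
}}

```text
clock: 6.35
ee_pos: [0.5203, 0.0, 0.1731]
ee_rot: [-2.219, -2.223, 0.001]
ft_force: [0.7, -1.0, -4.9]
gripper_width: 0.106
gripper_force: 79.2
```

{"op": "carry_out", "data": {
  "increments": "-0.035 0 0 0 0 0 0; -0.035 0 0 0 0 0 0; -0.035 0.01 0 0 0 0 0; -0.03 0.02 0 0 0 0 0; -0.03 0.02 0 0 0 0 0"
}}

```text
clock: 6.85
ee_pos: [0.5707, -0.1651, 0.1731]
ee_rot: [-2.22, -2.222, 0.001]
ft_force: [0.9, 0.7, -4.4]
gripper_width: 0.103
gripper_force: 79.2
```

{"op": "carry_out", "data": {
  "increments": "-0.03 0.02 0 0 0 0 0; -0.03 0.02 0 0 0 0 0; -0.03 0.02 0 0 0 0 0; -0.03 0.013 0 0 0 0 0; -0.025 0.006 0 0 0 0 0"
}}

```text
clock: 7.35
ee_pos: [0.6501, -0.3102, 0.1724]
ee_rot: [-2.219, -2.222, 0.001]
ft_force: [0.5, -0.9, -5.3]
gripper_width: 0.108
gripper_force: 79.2
```

{"op": "carry_out", "data": {
  "increments": "-0.005 0.001 0 0 0 0 0; 0 0 0 0 0 0 0; 0 0 0 0 0 0 0"
}}

```text
clock: 7.65
ee_pos: [0.6504, -0.3124, 0.1726]
ee_rot: [-2.219, -2.221, 0.0]
ft_force: [-0.6, 0.1, -5.1]
gripper_width: 0.104
gripper_force: 79.2
```

```bash
python3 - <<'E'
from h import *
from cell import sensors,camera
import cv2
s=sensors.state(); print(s['clock'],s['ee_pos'],s['joint_positions'],rel(s,[.652,-.313,.1],down(0)))
p=camera('side');cv2.imwrite('pics/s4.png',cv2.resize(p['color'][140:340,340:640,::-1],(800,533)))
E
```

```text
7.65 [ 0.65036779 -0.31238687  0.17255249] [-5.57109759e-01  5.10262325e-01  1.31545023e+00  4.09561019e-04
  1.31789299e+00 -5.57894999e-01] (array([-0.0007,  0.0017,  0.0725]), array([-0.0015, -0.0014,  0.0007]))
```

View pics/s4.png

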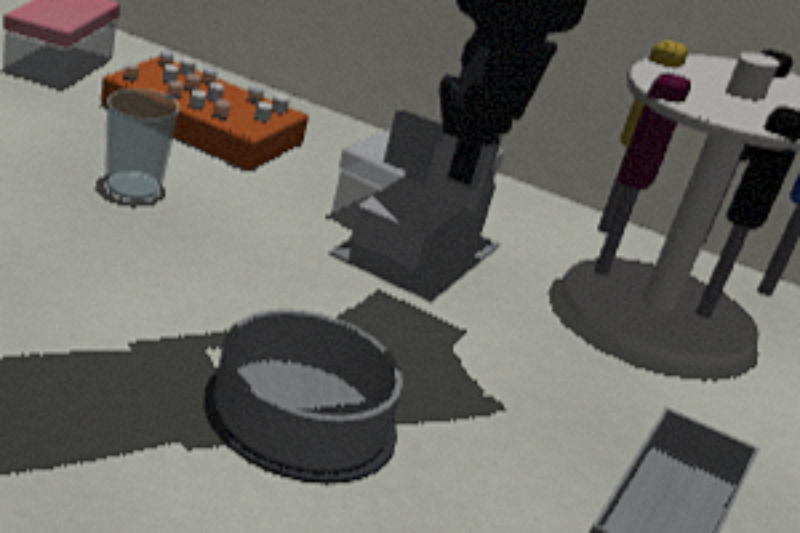

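{"op": "carry_out", "data": {
  "increments": "0 0 0.02 0 0 0 0; 0 0 0.025 0 0 0 0; 0 0 0.018 0 0 0 0; 0 0 0.008 0 0 0 0; 0 0 0.002 0 0 0 0"
}}

```text
clock: 8.2
ee_pos: [0.6503, -0.3121, 0.0987]
ee_rot: [-2.219, -2.22, 0.001]
ft_force: [0.3, -0.3, -5.0]
gripper_width: 0.102
gripper_force: 79.2
```

{"op": "carry_out", "data": {
  "increments": "0 0 0.002 0 0 0 0; 0 0 0.001 0 0 0 0; 0 0 0 0 0 0 0"
}}

```text
clock: 8.5
ee_pos: [0.6517, -0.3136, 0.0985]
ee_rot: [2.22, 2.22, 0.001]
ft_force: [-0.4, 0.2, -4.1]
gripper_width: 0.107
gripper_force: 79.2
```

{"op": "carry_out", "data": {
  "increments": "0 0 0.002 0 0 0 0; 0 0 0.001 0 0 0 0; 0 0 0 0 0 0 0"
}}

```text
clock: 8.8
ee_pos: [0.6514, -0.3134, 0.0949]
ee_rot: [2.221, 2.221, 0.0]
ft_force: [-0.4, -0.2, -3.1]
gripper_width: 0.103
gripper_force: 79.7
```

{"op": "carry_out", "data": {
  "increments": "0 0 0.001 0 0 0 0; 0 0 0.001 0 0 0 0; 0 0 0 0 0 0 0"
}}

```text
clock: 9.1
ee_pos: [0.6518, -0.3136, 0.0945]
ee_rot: [2.22, 2.22, 0.001]
ft_force: [-1.9, 0.4, 5.1]
gripper_width: 0.104
gripper_force: 81.5
```

{"op": "carry_out", "data": {
  "increments": "0 0 0 0 0 0 0.15; 0 0 0 0 0 0 0.2; 0 0 0 0 0 0 0.235; 0 0 0 0 0 0 0.235; 0 0 0 0 0 0 0.235"
}}

```text
clock: 9.6
ee_pos: [0.6511, -0.3131, 0.0922]
ee_rot: [-2.221, -2.221, 0.0]
ft_force: [0.2, 0.3, -0.1]
gripper_width: 0.236
gripper_force: 0.0
```

{"op": "carry_out", "data": {
  "increments": "0.003 0 0 0 0 0 0.235; 0.003 0 0 0 0 0 0.235; 0.004 0 0 0 0 0 0.235; 0.005 0 0 0 0 0 0.235; 0.005 0 0 0 0 0 0.235"
}}

```text
clock: 10.1
ee_pos: [0.6511, -0.2926, 0.0923]
ee_rot: [-2.221, -2.222, 0.0]
ft_force: [-0.1, 0.1, -0.7]
gripper_width: 0.232
gripper_force: 0.1
```

{"op": "carry_out", "data": {
  "increments": "0.005 0 0 0 0 0 0.235; 0.005 0 0 0 0 0 0.235; 0.004 0 0 0 0 0 0.235; 0.002 0 0 0 0 0 0.235; 0 0 0 0 0 0 0.235"
}}

```text
clock: 10.6
ee_pos: [0.6512, -0.2768, 0.0924]
ee_rot: [-2.221, -2.222, -0.0]
ft_force: [-0.6, 0.6, -0.4]
gripper_width: 0.236
gripper_force: 0.0
```

```bash
python3 - <<'E'
from h import *
from cell import sensors,camera
import cv2
s=sensors.state(); print(s['clock'],s['ee_pos'],s['gripper_width'],s['ft_force'])
p=camera('side');a=cv2.resize(p['color'][160:280,460:560,::-1],(500,600),interpolation=cv2.INTER_CUBIC)
p=camera('top');print(proj('top',s['ee_pos']));b=cv2.resize(p['color'][85:215,395:480,::-1],(300,459),interpolation=cv2.INTER_CUBIC)
b=cv2.copyMakeBorder(b,0,141,0,0,0)
cv2.imwrite('pics/s5.png',cv2.convertScaleAbs(np.hstack([a,b]),alpha=1.8))
E
```

```text
10.6 [ 0.65119132 -0.27677753  0.09236632] 0.23550458248324962 [-0.55599242  0.56106318 -0.35976611]
[437.20931117 126.08264843]
```

View pics/s5.png

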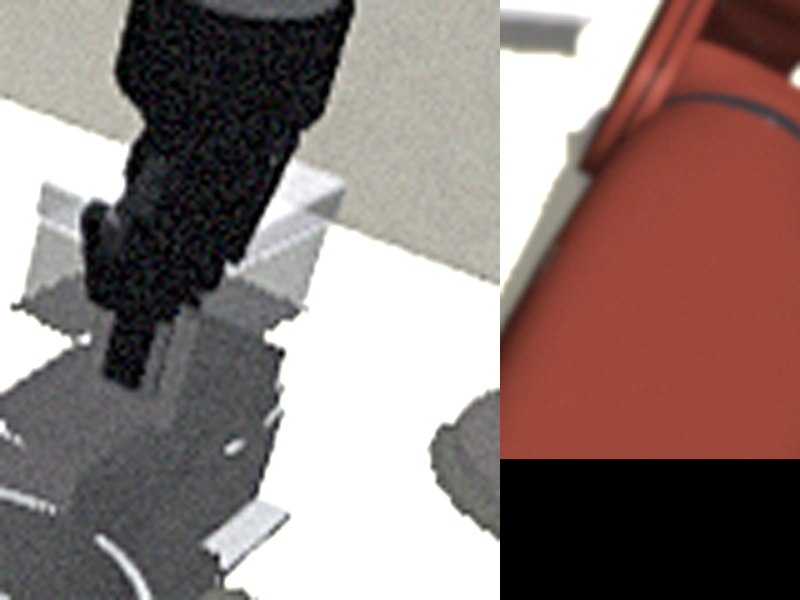

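The fingers have pushed the lid most of the way. In the left half the tab and stop are at about (150,370) and the scoop stands flat. I'll creep on to the end stop.

{"op": "carry_out", "data": {
  "increments": "0.001 0 0 0 0 0 0.235; 0.001 0 0 0 0 0 0.235; 0.001 0 0 0 0 0 0.235; 0 0 0 0 0 0 0.235"
}}

```text
clock: 11.1
ee_pos: [0.6511, -0.2741, 0.0923]
ee_rot: [-2.221, -2.221, -0.0]
ft_force: [-0.4, 0.6, 0.4]
gripper_width: 0.233
gripper_force: 0.0
```

{"op": "carry_out", "data": {
  "increments": "0.001 0 0 0 0 0 0.235; 0.001 0 0 0 0 0 0.235; 0 0 0 0 0 0 0.235"
}}

```text
clock: 11.4
ee_pos: [0.6511, -0.272, 0.0923]
ee_rot: [-2.221, -2.221, -0.0]
ft_force: [0.6, -0.4, 0.4]
gripper_width: 0.235
gripper_force: 0.0
```

{"op": "carry_out", "data": {
  "increments": "0.001 0 0 0 0 0 0.235; 0 0 0 0 0 0 0.235; 0 0 0 0 0 0 0.235"
}}

```text
clock: 11.7
ee_pos: [0.6511, -0.2711, 0.0923]
ee_rot: [-2.221, -2.221, -0.0]
ft_force: [0.2, -0.4, -0.3]
gripper_width: 0.234
gripper_force: 0.0
```

{"op": "carry_out", "data": {
  "increments": "0.001 0 0 0 0 0 0.235; 0 0 0 0 0 0 0.235; 0 0 0 0 0 0 0.235"
}}

```text
clock: 12.0
ee_pos: [0.6511, -0.2701, 0.0923]
ee_rot: [-2.221, -2.221, -0.0]
ft_force: [0.3, 0.5, 0.5]
gripper_width: 0.233
gripper_force: 0.0
```

{"op": "carry_out", "data": {
  "increments": "0.001 0 0 0 0 0 0.235; 0 0 0 0 0 0 0.235; 0 0 0 0 0 0 0.235"
}}

```text
clock: 12.3
ee_pos: [0.6511, -0.2691, 0.0923]
ee_rot: [-2.221, -2.221, 0.0]
ft_force: [-0.1, -0.4, -0.9]
gripper_width: 0.233
gripper_force: 0.0
```

```bash
python3 - <<'E'
from h import *
from cell import sensors,camera
import cv2
s=sensors.state(); print(s['clock'],s['ee_pos'],s['ft_force'],s['moment'])
p=camera('side');a=cv2.resize(p['color'][190:290,440:550,::-1],(660,600),interpolation=cv2.INTER_CUBIC)
cv2.imwrite('pics/s6.png',cv2.convertScaleAbs(a,alpha=2.2))
cx,cy=.651,-.2926
for m in[(-6,-31,103),(-6,36,103),(-55,-25,48),(-55,25,48),(-55,-40,2),(-55,70,48),(-16,39,98)]:
    print(m,(proj('side',[cx+m[0]/1e3,cy+m[1]/1e3,m[2]/1e3])-[440,190])*6)
E
```

```text
12.3 [ 0.65107041 -0.26912847  0.09228155] [-0.07787416 -0.43020818 -0.88597542] [ 0.00934328 -0.0057556  -0.05195636]
(-6, -31, 103) [437.02429374 249.01952825]
(-6, 36, 103) [244.61341066 166.73135822]
(-55, -25, 48) [306.93117968 438.19487745]
(-55, 25, 48) [166.61752562 368.73049214]
(-55, -40, 2) [318.28456011 572.43809381]
(-55, 70, 48) [ 49.29209402 310.64677219]
(-16, 39, 98) [218.46517392 185.67740442]
```

View pics/s6.png

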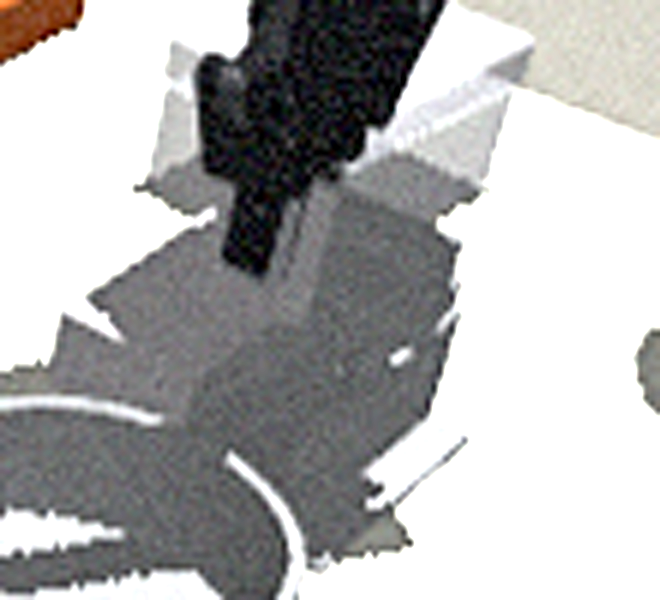

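The lid panel's left corner is at (65,318), against (49,311) predicted for fully open. The scoop has not shifted, so some 5 mm of travel remains.

{"op": "carry_out", "data": {
  "increments": "0.001 0 0 0 0 0 0.235; 0.001 0 0 0 0 0 0.235; 0.001 0 0 0 0 0 0.235; 0 0 0 0 0 0 0.235; 0 0 0 0 0 0 0.235"
}}

```text
clock: 12.85
ee_pos: [0.6511, -0.2661, 0.0923]
ee_rot: [-2.221, -2.221, -0.0]
ft_force: [0.0, -0.5, -0.8]
gripper_width: 0.232
gripper_force: 0.0
```

{"op": "carry_out", "data": {
  "increments": "0.001 0 0 0 0 0 0.235; 0 0 0 0 0 0 0.235; 0 0 0 0 0 0 0.235"
}}

```text
clock: 13.15
ee_pos: [0.6511, -0.2651, 0.0923]
ee_rot: [-2.221, -2.221, -0.0]
ft_force: [0.8, 0.4, 1.0]
gripper_width: 0.231
gripper_force: 0.0
```

{"op": "carry_out", "data": {
  "increments": "0.001 0 0 0 0 0 0.235; 0 0 0 0 0 0 0.235; 0 0 0 0 0 0 0.235"
}}

```text
clock: 13.45
ee_pos: [0.6511, -0.2641, 0.0923]
ee_rot: [-2.221, -2.221, -0.0]
ft_force: [0.8, -0.1, -0.0]
gripper_width: 0.235
gripper_force: 0.0
```

```bash
cat > trk.py <<'E'
from h import *
from cell import sensors,camera
import cv2
s=sensors.state(); p=camera('side')
a=cv2.convertScaleAbs(cv2.resize(p['color'][190:290,440:550,::-1],(660,600),interpolation=cv2.INTER_CUBIC),alpha=2.2)
o=cv2.imread('pics/s6.png')
for n,(x0,y0,x1,y1) in dict(lidcorner=(40,285,130,370),tabtop=(270,170,345,330),foot=(350,420,480,520),backtop=(400,200,480,300)).items():
    r=cv2.matchTemplate(a,o[y0:y1,x0:x1],cv2.TM_CCOEFF_NORMED); _,m,_,l=cv2.minMaxLoc(r); print(n,l[0]-x0,l[1]-y0,round(m,3))
print(s['ee_pos'],s['ft_force'],s['moment'])
E
python3 trk.py
```

```text
lidcorner -13 -6 0.975
tabtop -14 -7 0.94
foot 1 -1 0.953
backtop -1 1 0.959
[ 0.65109591 -0.26408752  0.09229061] [ 0.78942126 -0.05369032 -0.03795221] [ 0.0151009   0.00949333 -0.02870691]
```

{"op": "carry_out", "data": {
  "increments": "0.001 0 0 0 0 0 0.235; 0 0 0 0 0 0 0.235; 0 0 0 0 0 0 0.235"
}}

```text
clock: 13.8
ee_pos: [0.6511, -0.2635, 0.0923]
ee_rot: [2.221, 2.221, -0.0]
ft_force: [-0.0, -2.2, -0.6]
gripper_width: 0.232
gripper_force: 0.9
```

{"op": "carry_out", "data": {
  "increments": "0.001 0 0 0 0 0 0.235; 0 0 0 0 0 0 0.235; 0 0 0 0 0 0 0.235"
}}

```text
clock: 14.1
ee_pos: [0.6511, -0.2623, 0.0923]
ee_rot: [2.221, 2.221, -0.0]
ft_force: [0.5, -2.0, -1.0]
gripper_width: 0.232
gripper_force: 1.1
```

```bash
python3 trk.py
```

```text
lidcorner -18 -9 0.951
tabtop -19 -9 0.947
foot -5 1 0.9
backtop -4 1 0.95
[ 0.65107727 -0.26231901  0.09233242] [ 0.5400648  -1.99924228 -1.01456092] [-0.43531529  0.00444289 -0.03704431]
```

{"op": "carry_out", "data": {
  "increments": "-0.0015 0 0 0 0 0 0.235; 0 0 0 0 0 0 0.235; 0 0 0 0 0 0 0.235"
}}

```text
clock: 14.45
ee_pos: [0.6511, -0.2633, 0.0922]
ee_rot: [-2.221, -2.221, -0.0]
ft_force: [-0.2, -0.2, -0.3]
gripper_width: 0.233
gripper_force: 0.0
```

{"op": "carry_out", "data": {
  "increments": "0 0 0 0 0 0 0.15; 0 0 0 0 0 0 0.08; 0 0 0 0 0 0 0; 0 0 0 0 0 0 0",
  "force": 30
}}

```text
clock: 14.85
ee_pos: [0.6512, -0.2633, 0.0924]
ee_rot: [-2.221, -2.221, -0.0]
ft_force: [1.2, 1.7, 1.9]
gripper_width: 0.131
gripper_force: 30.9
```

{"op": "carry_out", "data": {
  "increments": "0 0 0 0 0 0 0; 0 0 0 0 0 0 0; 0 0 0 0 0 0 0",
  "force": 100
}}

```text
clock: 15.15
ee_pos: [0.6517, -0.2635, 0.093]
ee_rot: [2.221, 2.221, 0.002]
ft_force: [3.3, 2.3, 4.6]
gripper_width: 0.099
gripper_force: 102.1
```

```bash
python3 trk.py
```

```text
lidcorner -17 -8 0.952
tabtop -8 -17 0.846
foot -5 0 0.938
backtop -4 1 0.97
[ 0.65174487 -0.26349438  0.09301417] [3.2965628  2.27309512 4.59438805] [ 0.49337731 -0.09241647 -0.15253386]
```

{"op": "carry_out", "data": {
  "increments": "0 0 -0.003 0 0 0 0; 0 0 -0.008 0 0 0 0; 0 0 -0.015 0 0 0 0; 0 0 -0.02 0 0 0 0; 0 0 -0.02 0 0 0 0"
}}

```text
clock: 15.7
ee_pos: [0.6505, -0.2639, 0.159]
ee_rot: [-2.221, -2.22, 0.001]
ft_force: [0.1, -0.6, -6.2]
gripper_width: 0.101
gripper_force: 99.8
```

{"op": "carry_out", "data": {
  "increments": "0 0 -0.015 0 0 0 0; 0 0 -0.007 0 0 0 0; 0 -0.003 0 0 0 0 0; 0 -0.006 0 0 0 0 0; 0 -0.01 0 0 0 0 0"
}}

```text
clock: 16.2
ee_pos: [0.6309, -0.2632, 0.1786]
ee_rot: [-2.219, -2.22, 0.001]
ft_force: [-0.3, -0.8, -4.8]
gripper_width: 0.097
gripper_force: 99.8
```

{"op": "carry_out", "data": {
  "increments": "0 -0.014 0 0 0 0 0; 0 -0.015 0 0 0 0 0; 0 -0.015 0 0 0 0 0; 0 -0.013 0 0 0 0 0; 0 -0.011 0 0 0 0 0"
}}

```text
clock: 16.7
ee_pos: [0.562, -0.2632, 0.1791]
ee_rot: [-2.22, -2.219, 0.001]
ft_force: [-0.5, 0.4, -5.2]
gripper_width: 0.096
gripper_force: 99.9
```

{"op": "carry_out", "data": {
  "increments": "0 -0.009 0 0 0 0 0; 0 -0.007 0 0 0 0 0; 0 -0.005 0 0 0 0 0; 0 -0.003 0 0 0 0 0; 0 -0.001 0 0 0 0 0"
}}

```text
clock: 17.2
ee_pos: [0.539, -0.2637, 0.1804]
ee_rot: [2.221, 2.221, 0.0]
ft_force: [-0.6, 0.5, -4.6]
gripper_width: 0.102
gripper_force: 99.8
```

```bash
python3 - <<'E'
from h import *
from cell import sensors,camera,search_frame
s=sensors.state();print(s['clock'],s['ee_pos'],s['ee_rot'],s['ft_force'],s['moment'],s['gripper_width'],s['joint_positions'])
for n in('side','top'):
    p=camera(n)
    for t in('ball_center','lid','scoop_mid','bowl_in'): print(n,t,[(np.round(np.array(r['rect'])*[640,400,640,400]).tolist(),round(r['confidence'],2)) for r in search_frame(t,p)[:3]])
E
```

```text
17.2 [ 0.53900859 -0.26371443  0.18040564] [2.22134300e+00 2.22122523e+00 8.86784756e-05] [-0.59237967  0.46180233 -4.56172973] [0.04082913 0.089333   0.06743772] 0.10248919906485286 [-5.86387007e-01  2.25037580e-01  1.66772245e+00  1.19581478e-05
  1.24860331e+00 -5.86337774e-01]
side ball_center [([480.0, 233.0, 488.0, 237.0], 0.53)]
side lid [([165.0, 160.0, 208.0, 198.0], 0.82), ([236.0, 192.0, 255.0, 210.0], 0.64), ([421.0, 197.0, 474.0, 249.0], 0.56)]
side scoop_mid [([162.0, 156.0, 219.0, 207.0], 0.96), ([212.0, 177.0, 261.0, 229.0], 0.86), ([419.0, 196.0, 500.0, 273.0], 0.79)]
side bowl_in [([417.0, 256.0, 494.0, 321.0], 0.71), ([421.0, 197.0, 500.0, 273.0], 0.16)]
top ball_center []
top lid [([241.0, 219.0, 264.0, 245.0], 0.72), ([181.0, 254.0, 199.0, 279.0], 0.7), ([425.0, 144.0, 433.0, 164.0], 0.6)]
top scoop_mid [([164.0, 233.0, 209.0, 279.0], 0.97), ([236.0, 220.0, 281.0, 267.0], 0.85), ([422.0, 147.0, 436.0, 165.0], 0.44)]
top bowl_in [([416.0, 188.0, 414.0, 191.0], 0.39)]
```

{"op": "carry_out", "data": {
  "increments": "0 0 0.004 -0.05 0 0 0; 0 0 0.004 -0.05 0 0 0; 0 0 0 -0.05 0 0 0; 0 0 0 -0.05 0 0 0; 0 0 0 -0.05 0 0 0"
}}

```text
clock: 18.2
ee_pos: [0.5391, -0.2636, 0.1723]
ee_rot: [2.087, 2.088, 0.264]
ft_force: [-0.3, 0.3, -4.9]
gripper_width: 0.098
gripper_force: 99.7
```

{"op": "carry_out", "data": {
  "increments": "0 0 0 -0.05 0 0 0; 0 0 0 -0.05 0 0 0; 0 0 0 -0.05 0 0 0; 0 0 0 -0.05 0 0 0; 0 0 0 -0.05 0 0 0"
}}

```text
clock: 18.7
ee_pos: [0.539, -0.2636, 0.1724]
ee_rot: [1.94, 1.941, 0.496]
ft_force: [0.4, -0.2, -5.9]
gripper_width: 0.097
gripper_force: 99.6
```

{"op": "carry_out", "data": {
  "increments": "0 0 0 -0.05 0 0 0; 0 0 0 -0.05 0 0 0; 0 0 0 -0.02 0 0 0; 0 0 0 0 0 0 0; 0 0 0 0 0 0 0"
}}

```text
clock: 19.2
ee_pos: [0.5392, -0.2638, 0.1724]
ee_rot: [1.867, 1.867, 0.597]
ft_force: [0.6, 0.1, -4.3]
gripper_width: 0.1
gripper_force: 99.6
```

```bash
cat > look.py <<'E'
from h import *
from cell import sensors,camera,search_frame
import sys
s=sensors.state();print(s['clock'],s['ee_pos'],s['ee_rot'],s['ft_force'],s['moment'],s['gripper_width'])
for n in('side','top'):
    p=camera(n)
    for t in('ball_center','lid','scoop_mid','bowl_in'): print(n,t,[(np.round(np.array(r['rect'])*[640,400,640,400]).tolist(),round(r['confidence'],2)) for r in search_frame(t,p) if r['rect'][0]>.6])
E
python3 look.py
```

```text
19.2 [ 0.53916582 -0.26379572  0.17240763] [1.86686928 1.86731141 0.59692374] [ 0.6300559   0.14194863 -4.26757081] [0.11291166 0.84716064 0.00764881] 0.1000997498177373
side ball_center []
side lid [([432.0, 192.0, 480.0, 252.0], 0.59)]
side scoop_mid [([429.0, 193.0, 516.0, 268.0], 0.62)]
side bowl_in [([414.0, 256.0, 490.0, 324.0], 0.72)]
top ball_center []
top lid [([420.0, 135.0, 441.0, 177.0], 0.9)]
top scoop_mid [([418.0, 130.0, 471.0, 174.0], 0.58)]
top bowl_in [([415.0, 175.0, 452.0, 212.0], 0.9)]
```

{"op": "carry_out", "data": {
  "increments": "0 0 0 -0.04 0 0 0; 0 0 0 -0.03 0 0 0; 0 0 0 0 0 0 0; 0 0 0 0 0 0 0; 0 0 0 0 0 0 0"
}}

```text
clock: 20.2
ee_pos: [0.5395, -0.2639, 0.1727]
ee_rot: [1.822, 1.822, 0.654]
ft_force: [1.8, -0.7, -3.8]
gripper_width: 0.095
gripper_force: 99.6
```

```bash
python3 look.py; python3 - <<'E'
from h import *
import cv2
from cell import camera,sensors
print(R.from_rotvec(sensors.state()['ee_rot']).as_matrix().round(2).tolist())
p=camera('top')['color']; q=camera('side')['color']
t0=cv2.imread('pics/top0.png')[...,::-1]; s0=cv2.imread('pics/side0.png')[...,::-1]
np.set_printoptions(linewidth=250)
print(p[172:208:2,416:462:2].mean(-1).astype(int)); print(t0[172:208:2,416:462:2].mean(-1).astype(int))
E
```

```text
20.2 [ 0.53950456 -0.26388219  0.17265414] [1.82183883 1.8221567  0.65412624] [ 1.80887304 -0.74905442 -3.7693307 ] [ 0.05018716  0.87966208 -0.05472657] 0.09533188124140975
side ball_center []
side lid [([434.0, 189.0, 481.0, 250.0], 0.63)]
side scoop_mid [([431.0, 191.0, 521.0, 268.0], 0.91)]
side bowl_in [([415.0, 254.0, 492.0, 323.0], 0.98)]
top ball_center [([440.0, 197.0, 449.0, 204.0], 0.44)]
top lid [([416.0, 133.0, 443.0, 173.0], 0.81)]
top scoop_mid [([420.0, 126.0, 470.0, 172.0], 0.73)]
top bowl_in [([413.0, 171.0, 445.0, 212.0], 0.97), ([440.0, 194.0, 447.0, 207.0], 0.55)]
[[-0.0, 0.77, 0.64], [1.0, 0.0, 0.0], [0.0, 0.64, -0.77]]
[[ 64  56  99 115 115 114 114  86  57  56  56  53  35   9  12  16  18  18  19  20  21  21  20]
 [ 53  44  86  99 100  99  98  75  54  54  54  50  27  11  14  15  16  17  17  18  20  21  24]
 [ 38  32  47  56  57  57  58  53  50  51  50  44  18  13  14  15  16  17  19  20  22  25  29]
 [ 30  33  44  49  51  51  51  51  50  50  49  45  21  11  13  14  15  16  19  23  31  48  65]
 [ 27  38  72  63  51  51  51  50  54  64  65  60  32  10  13  14  15 
[... 2271 characters left out ...]
8 107 108 109 108 107  79  36  59]
 [ 58  32  29  45  91 108 110 110 109 110 109 109 110 109 109 107 107 108 108 100  61  42  84]
 [ 86  38  28  31  61 100 108 111 110 110 110 110 108 109 109 108 107 108 105  82  47  74 109]
 [114  59  31  29  34  66 101 110 110 110 110 109 109 109 110 109 108 106  94  60  71 100 122]
 [128  98  53  31  29  33  65  94 105 109 109 110 109 109 109 110 107  95  73  73  96 120 130]
 [131 126  97  50  31  28  31  47  72  95 103 106 108 104 103 104  99  86  85  91 115 130 131]
 [131 130 122  90  55  30  27  29  33  50  66  83  89  88  86  84  77  70  84 116 130 132 132]
 [131 130 129 126 103  72  48  30  27  29  30  33  36  41  40  41  60  97 122 130 131 132 132]]
```

{"op": "carry_out", "data": {
  "increments": "0 0 0 0.07 0 0 0; 0 0 0 0.1 0 0 0; 0 0 0 0.1 0 0 0; 0 0 0 0.1 0 0 0; 0 0 0 0.1 0 0 0"
}}

```text
clock: 21.3
ee_pos: [0.5395, -0.2639, 0.1731]
ee_rot: [2.107, 2.105, 0.229]
ft_force: [-0.3, -0.3, -5.4]
gripper_width: 0.098
gripper_force: 99.7
```

{"op": "carry_out", "data": {
  "increments": "0 0 0 0.1 0 0 0; 0 0 0 0.08 0 0 0; 0 0 0 0.04 0 0 0; 0 0 -0.008 0 0 0 0; 0 0 0 0 0 0 0"
}}

```text
clock: 21.8
ee_pos: [0.5403, -0.2639, 0.1815]
ee_rot: [2.219, 2.22, 0.003]
ft_force: [0.1, -0.4, -3.4]
gripper_width: 0.098
gripper_force: 99.9
```

{"op": "carry_out", "data": {
  "increments": "0 0.01 0 0 0 0 0; 0 0.02 0 0 0 0 0; 0 0.03 0 0 0 0 0; 0 0.03 0 0 0 0 0; 0 0.018 0 0 0 0 0"
}}

```text
clock: 22.3
ee_pos: [0.6494, -0.2636, 0.1805]
ee_rot: [2.221, 2.22, 0.003]
ft_force: [0.5, 0.6, -4.5]
gripper_width: 0.092
gripper_force: 99.8
```

{"op": "carry_out", "data": {
  "increments": "0 0.006 0 0 0 0 0; 0 0 0 0 0 0 0; 0 0 0 0 0 0 0"
}}

```text
clock: 22.6
ee_pos: [0.6525, -0.2637, 0.1799]
ee_rot: [-2.221, -2.22, 0.001]
ft_force: [0.5, -0.2, -4.3]
gripper_width: 0.093
gripper_force: 99.8
```

```bash
python3 look.py; python3 - <<'E'
from h import *
from cell import sensors,camera
s=sensors.state(); print(rel(s,[.652,-.2637,.093],down(0)), back('top',444.5,200.5,.018))
np.set_printoptions(linewidth=250)
print(camera('top')['color'][166:210:2,414:464:2].mean(-1).astype(int))
E
```

```text
22.6 [ 0.65246768 -0.26367346  0.17991042] [-2.22105955e+00 -2.22037032e+00  5.22934486e-04] [ 0.46849391 -0.21641805 -4.27730312] [ 0.09048299  0.07854885 -0.04877613] 0.09285688712329151
side ball_center []
side lid [([454.0, 179.0, 501.0, 225.0], 0.9)]
side scoop_mid [([451.0, 176.0, 527.0, 250.0], 0.84)]
side bowl_in [([416.0, 258.0, 492.0, 323.0], 0.56)]
top ball_center []
top lid []
top scoop_mid [([421.0, 104.0, 426.0, 109.0], 0.48)]
top bowl_in []
(array([ 0.    , -0.0012,  0.0875]), array([ 0.0002,  0.0001, -0.0001])) [ 0.46430764 -0.30827626  0.018     ]
[[54 53 55 54 55 55 54 54 55 55 55 56 55 55 55 55 56 55 55 55 55 55 55 55 55]
 [53 55 54 56 55 55 55 55 55 55 54 55 55 55 55 55 55 55 55 55 55 55 55 55 55]
 [54 55 54 55 55 54 55 55 55 56 56 55 55 55 56 55 56 55 55 55 55 56 55 55 56]
 [54 55 55 55 54 55 55 55 55 55 55 55 55 55 55 55 55 55 55 55 55 54 55 54 55]
 [55 54 54 55 54 55 55 55 56 56 56 55 55 55 55 55 55 55 55 55 55 55 55 55 55]
 [55 55 55 55 56 55 54 55 55 55 55 55 56 56 56 55 56 55 55 55 56 55 55 55 55]
 [55 55 55 55 56 55 55 55 55 55 55 55 54 55 55 55 55 55 54 55
[... 487 characters left out ...]
56 56 56 56 56 56 55 55 55 55 55 56 56 56 56 55 56 56 55 56 55 55 55 55 55]
 [54 55 56 55 56 55 55 55 55 56 56 55 56 55 55 55 55 55 55 56 55 56 55 55 55]
 [55 55 56 55 56 56 55 56 55 55 56 56 55 56 56 55 55 55 55 56 56 56 54 55 55]
 [56 54 55 56 55 55 56 56 55 56 55 55 55 55 55 55 54 55 55 55 55 56 55 55 56]
 [56 55 55 55 56 56 55 56 55 56 55 55 55 55 55 56 55 55 55 56 56 56 55 55 55]
 [56 55 55 55 55 55 55 55 56 56 56 55 56 55 55 55 55 55 55 55 56 55 55 56 55]
 [55 55 55 55 55 55 55 55 55 55 55 55 56 55 56 56 55 55 55 55 55 56 55 56 55]
 [56 56 55 55 55 55 55 56 56 56 55 55 55 56 55 56 55 55 55 56 56 55 54 55 55]
 [56 56 55 56 55 55 54 55 56 55 56 55 55 55 55 55 55 56 56 55 55 55 55 55 55]]
```

{"op": "carry_out", "data": {
  "increments": "0 0 0.02 0 0 0 0; 0 0 0.03 0 0 0 0; 0 0 0.025 0 0 0 0; 0 0 0.006 0 0 0 0; 0 0 0 0 0 0 0"
}}

```text
clock: 23.65
ee_pos: [0.6524, -0.2632, 0.0978]
ee_rot: [-2.219, -2.219, 0.001]
ft_force: [1.0, 0.2, -4.6]
gripper_width: 0.1
gripper_force: 99.8
```

{"op": "carry_out", "data": {
  "increments": "0 0 0.003 0 0 0 0; 0 0 0.001 0 0 0 0; 0 0 0.001 0 0 0 0; 0 0 0 0 0 0 0"
}}

```text
clock: 24.05
ee_pos: [0.6537, -0.2639, 0.0952]
ee_rot: [2.221, 2.221, 0.001]
ft_force: [-0.3, 0.4, -4.3]
gripper_width: 0.098
gripper_force: 99.8
```

{"op": "carry_out", "data": {
  "increments": "0 0 0.001 0 0 0 0; 0 0 0.001 0 0 0 0; 0 0 0 0 0 0 0"
}}

```text
clock: 24.35
ee_pos: [0.6537, -0.2638, 0.093]
ee_rot: [2.221, 2.221, 0.0]
ft_force: [-0.3, 0.8, -0.3]
gripper_width: 0.097
gripper_force: 100.7
```

{"op": "carry_out", "data": {
  "increments": "0 0 0.001 0 0 0 0; 0 0 0 0 0 0 0; 0 0 0 0 0 0 0"
}}

```text
clock: 24.65
ee_pos: [0.6539, -0.2638, 0.0928]
ee_rot: [2.22, 2.221, 0.001]
ft_force: [-1.3, 1.7, 5.8]
gripper_width: 0.099
gripper_force: 102.1
```

{"op": "carry_out", "data": {
  "increments": "0 0 0 0 0 0 0.15; 0 0 0 0 0 0 0.25; 0 0 0 0 0 0 0.4; 0 0 0 0 0 0 0.6; 0 0 0 0 0 0 0.6"
}}

```text
clock: 25.15
ee_pos: [0.6533, -0.2638, 0.0912]
ee_rot: [2.222, 2.221, -0.0]
ft_force: [0.3, 0.5, 0.7]
gripper_width: 0.6
gripper_force: 0.0
```

{"op": "carry_out", "data": {
  "increments": "0 0 -0.01 0 0 0 0.6; 0 0 -0.02 0 0 0 0.6; 0 0 -0.03 0 0 0 0.6; 0 0 -0.04 0 0 0 0.6; 0 0 -0.04 0 0 0 0.6"
}}

```text
clock: 25.65
ee_pos: [0.653, -0.2635, 0.233]
ee_rot: [-2.221, -2.221, 0.0]
ft_force: [0.1, -0.0, 1.2]
gripper_width: 0.602
gripper_force: 0.0
```

{"op": "carry_out", "data": {
  "increments": "0.04 0 0 0 0 0 0.6; 0.04 0 0 0 0 0 0.6; 0.04 0 0 0 0 0 0.6; 0.04 0 0 0 0 0 0.6; 0.04 0 0 0 0 0 0.6"
}}

```text
clock: 26.15
ee_pos: [0.6533, -0.0622, 0.2324]
ee_rot: [2.221, 2.22, 0.001]
ft_force: [-0.6, -0.5, 0.5]
gripper_width: 0.604
gripper_force: 0.0
```

{"op": "carry_out", "data": {
  "increments": "0.04 0 0 0 0 0 0.6; 0.04 0 0 0 0 0 0.6; 0.04 0 0 0 0 0 0.6; 0.02 0 0 0 0 0 0.6; 0 0 0 0 0 0 0.6"
}}

```text
clock: 26.65
ee_pos: [0.6531, 0.0796, 0.2323]
ee_rot: [2.217, 2.226, 0.002]
ft_force: [-0.4, 0.3, -0.4]
gripper_width: 0.595
gripper_force: 0.0
```

```bash
python3 look.py; python3 - <<'E'
from h import *
cx,cy=.6535,-.291
for n in('side','top'):
    P=[proj(n,[cx+x,cy+y,z]) for x,y,z in [(a*.055,b*.04,0) for a in(-1,1) for b in(-1,1)]+[(.006,.036,.103),(.006,-.031,.103),(-.057,.07,.048),(.055,.07,.048),(.055,.02,.048)]]
    print(n,np.r_[np.min(P,0),np.max(P,0)].round())
E
```

```text
26.65 [0.65313535 0.07960752 0.23228841] [2.21698896e+00 2.22569500e+00 1.96452080e-03] [-0.36434113  0.25293259 -0.44162339] [-0.0405143   0.03331111  0.01032302] 0.5948274676515811
side ball_center []
side lid [([448.0, 215.0, 492.0, 263.0], 0.65)]
side scoop_mid [([448.0, 214.0, 516.0, 282.0], 0.72)]
side bowl_in [([414.0, 256.0, 493.0, 322.0], 0.81)]
top ball_center [([439.0, 194.0, 446.0, 205.0], 0.38), ([411.0, 112.0, 435.0, 153.0], 0.32)]
top lid [([413.0, 114.0, 436.0, 154.0], 0.76)]
top scoop_mid [([412.0, 113.0, 459.0, 154.0], 0.61)]
top bowl_in [([414.0, 162.0, 464.0, 211.0], 0.61)]
side [448. 215. 518. 285.]
top [411. 112. 456. 155.]
```

```bash
python3 - <<'E'
from h import *
import cv2
from cell import camera
p=camera('top')['color']; t0=cv2.imread('pics/top0.png')[...,::-1]
d=cv2.absdiff(p,np.ascontiguousarray(t0)).mean(-1); m=(d>15).astype(np.uint8); m[:, :405]=0; m[:,475:]=0
n,_,st,c=cv2.connectedComponentsWithStats(m)
print([(st[i].tolist(),c[i].round(1).tolist(),back('top',*c[i],.018).round(3).tolist()) for i in range(1,n) if st[i,4]>15])
np.set_printoptions(linewidth=250); print(p[190:210,430:458].mean(-1).astype(int))
E
```

```text
[([405, 0, 70, 400, 26816], [439.6, 202.1], [0.46, -0.294, 0.018])]
[[142 142 143 142 142 142 142 142 142 141 141 141 140 140 139 139 140 141 141 141 141 141 142 141 140 134 116  84]
 [142 143 142 143 142 142 142 142 143 142 141 141 140 140 139 139 140 141 141 142 141 141 141 142 141 133 112  79]
 [142 142 142 143 143 142 142 141 142 142 141 141 140 140 140 140 139 139 140 141 141 141 141 141 140 130 105  71]
 [142 142 142 143 143 142 142 141 142 142 142 142 141 141 140 140 139 140 140 140 141 142 141 140 136 122  93  62]
 [143 142 142 143 143 143 142 142 141 141 140 139 139 139 139 140 140 140 140 141 141 141 141 139 130 111  81  56]
 [144 143 143 143 143 143 142 140 138 135 132 130 129 132 136 139 140 139 140 140 141 141 140 134 122  97  69  58]
 [144 144 143 142 142 143 141 136 129 122 116 114 116 121 127 134 138 139 140 139 140 140 137 127 107  81  64  73]
 [143 144 143 143 143 141 135 122 110 104 105 109 112 115 119 127 135 139 139 139 140 139 133 118  92  71  74  95]
 [142 143 143 143 142 137 122 101  91  95 105 115 120 119 117 121 131 137 140 139 138 135 123 103  80  76  94 11
[... 568 characters left out ...]
 162 168]
 [ 40  42  45  55  67  77  85  94 102 105 108 108 108 106 105 106 108 107 102  95  93  97 110 130 151 162 168 170]
 [ 36  37  39  42  45  48  56  66  73  77  79  83  85  84  82  79  78  76  77  84  98 117 135 152 163 168 170 169]
 [ 42  38  38  39  40  41  42  43  45  46  49  52  55  56  56  53  55  65  80 102 127 147 159 165 168 169 169 169]
 [ 68  58  53  50  49  47  43  41  40  40  41  44  50  55  61  69  79  95 115 135 153 164 168 170 170 170 170 169]
 [110  98  86  78  75  70  64  60  54  55  63  71  77  85  97 111 122 135 148 159 166 170 171 170 171 171 171 170]
 [146 137 127 120 115 108 103  96  89  91 105 115 120 126 136 148 157 161 166 169 171 172 171 171 171 172 172 170]]
```

The pixel values show a shaded sphere about 9 px wide in the bowl at top px ~(441,199): the ball. The scoop stands beside the bowl where predicted, with its lid open.

```bash
python3 -c "
from cell import finish_job
print(finish_job())"
```

```text
the job is handed in; nothing more can be done
None
```

The ball is in the grinding bowl. The covered scoop stands upright about 2 cm from the bowl with its lid fully aside, and the job was handed in at about 27 s; the result was not reported back.

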